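# Flip a rubber heel lift over the edge of a board with the fingertips

### The arm

A 7-joint arm with a two-finger parallel gripper is mounted at the origin on a cart in front of the work surface, level with it; the furniture and walls round the work are solid. World frame = base frame: x ahead of the robot, y to its left, z up, the work surface at z = 0. Lengths are in mm, angles in rad, forces in N, time in s.
With the tool pointing down it reaches from about 400 to 750 mm from the base axis. Payload 19.5 kg.
Tool frame: the origin (TCP) lies on the front face of the gripper's body, between the roots of the fingers; the fingertips stand 73 mm ahead of it and the grasp point (between the pads) lies 54 mm ahead of it; x points along the fingers, y is the direction in which the jaws open and shut, and the axes are right-handed (so a half turn about x gives the same grasp; the last joint's range is limited). The gripper opens to 85 mm and grips with 20 to 120 N. Pads are 22 mm wide; open, the fingers measure 114 mm over their backs; the gripper's body (76 mm by 85 mm) begins 54 mm behind the grasp point. The pads swing forward as they close: fully open they stand 13 mm farther back than shut.
Start: joints at [-1.315, 0.707, -0.028, 1.485, 0.022, 0.951, -0.075], TCP at [168.705, 549.675, 303.868] pointing down, gripper open.
Joint ranges: [-2.71, 2.71], [-0.32, 2.16], [-1.57, 1.52], [0, 2.45], [-1.46, 4.6], [0, 2.02], [-2.83, 2.83]. Speed limits (rad/s): [1.89, 1.89, 2.57, 2.57, 3.01, 3.01, 3.01].

### API

Orientations are given as a unit quaternion [x, y, z, w].
In Python, from rig import env gives the robot as it stands.
- The arm moves only by the tool drive_tool, never from a script. Its argument "increments" is a list that holds one entry, the list of rows, each a list of 5 numbers: the shift along the world's x, y, z in mm, then the turn about the world's z in degrees, then the closure, from 0 (fully open) to 1 (shut). In form: [[[x, y, z, twist, claw], ...]]. A call has exactly 10 rows; each row is the pose to reach, as a shift and turn from the pose measured when the call began; what a row does not reach only later rows make up. A row lasts 1/12 s, in which the tool goes at most 41.7 mm and 7.16 degrees, less where a joint would pass 70% of its speed; a pose out of reach is approached as far as the arm can. A call with a gripper value outside its range is refused whole. The fingers move at their own pace and stop on an object; "grip_force" is the grip in N (left out, the last holds). Time passes only in rows, so rows that repeat a pose let the fingers close, or fill a call up. It gives the time, the measured TCP pose, the force and the opening at its end, in the units of the state.
- env.read_state(): the state, without advancing time (a new reading comes with each control period).
- env.get_image(name): name is "scene" or "top" or "wrist"; returns (picture, depth): 384x512x3 uint8, red, green, blue; 384x512 float32, mm along the optical axis (not along the pixel's ray), 0 where there is no reading.
- env.get_calibration(name): a dict with "intrinsics" (3x3 intrinsics, pixels), "k1" (the pictures are not rectified: a ray, as slopes to the right and down, at radius r is drawn at 1 + k1 r^2 times it, then the intrinsics apply), "eye" and "attitude" of the camera in the world; the wrist camera has in their place "hand_eye" (4x4, takes a point from camera to tool coordinates, whose origin is the TCP and whose axes are the tool frame's). Camera axes: x right, y up, looking along -z (the intrinsics and any distortion apply to the point x, -y, -z); pixel columns grow to the right and rows downward; lengths in mm; the calibration is good to about 2 mm. A picture is of the moment at which its call begins: read the wrist's pose just before it. get_calibration takes no time and is no camera call.
- env.job_done(): hands the job in, once; it reports no verdict.
The state is a dict: "clock": time; "q": joint angles; "qvel": joint speeds; "joint_efforts": joint torques, N m; "position": TCP position; "ee_rot": TCP orientation; "ft_force": force on the tool from outside, world axes, zero at the start; "wrist_torque": the same for the moment, N m; "gripper_width": finger opening in mm.
Only numpy, scipy, OpenCV 4.12 (cv2) and the standard library are available. Lean on these libraries where they do the work, as an engineer would, in place of code of your own. Each camera call takes 0.05 s, during which the arm holds its last target.

### The job

Turn the black rubber heel lift over for gluing, using only the fingertips: push it flat along the table, straight edge first, until it is pressed against the near edge of the long thin wooden board, then keep pushing and sweep up under its back end so that it tips up against that edge and falls over onto the board. Push it on until it lies flat on the board, the face with the five steel washers underneath. Do not pick it up or carry it, and leave the tin, burnisher, beeswax, awl, cup, red spool and bottle where they are.

Things in the scene. Friction and masses are not known exactly. Their poses are not given: they have to be found in the camera images.
- heel: Black rubber heel lift, rigid plate 64 (x) x 65 (y) x 12 mm (z), 60 g, loose, flat on the table in front of the board. Origin: bare face, which is underneath at the start, in the middle of the 64 x 65 mm outline; z points out of the face with five small steel washers (up at the start, down once turned over). Friction with fingers and wood at least 0.5.
- heel_straight (a point): Middle of the heel lift's straight front edge (60 mm wide, vertical, at its y = +32.5 mm, 6 mm above the bare face). At the start it looks towards the board, within about 0.3 rad, some 20 to 60 mm from it.
- heel_round (a point): Middle of the heel lift's back end (y = -32.5 mm, 9.5 mm above the bare face), on the robot's side at the start. The back is flat for 44 mm across, but skived away below: vertical only from 7 to 12 mm up; underneath, a bevel runs in to y = -22 mm at the bare face, so a fingertip low on the table passes under that lip.
- board: Pale wooden board lying on the table, fixed: 70 (x) x 240 (y) x 14 mm, flat on top, square edges. Origin: centre of its underside. Its x axis points away from the robot and 0.3 to 0.75 rad to the left; the near edge, a wall 14 mm high, is at x = -35 mm. A tin stands on its right end (y from -120 to -50 mm).
- tin: Round open tin of pale wax, 62 mm across, 19 mm high, standing on the right end of the board, loose; leave it alone. Origin at the centre of its underside.
- burnisher: Flat wooden burnisher, 38 x 113 x 17 mm (long along its y), loose on the table to the left of the heel lift; leave it alone. Origin at the centre of its underside.
- beeswax: Pale cake of beeswax, 34 x 49 x 20 mm, loose on the table to the right of the heel lift; leave it alone. Origin at the centre of its underside.
- awl: Awl with a pale wooden handle, 30 x 151 x 35 mm, lying near the right front of the table; leave it alone. Origin under its centre.
- cup: Green cup, 72 mm across, 86 mm high, standing at the left front of the table; leave it alone. Origin at the centre of its underside.
- cone: Spool of red thread, 54 x 110 x 55 mm, lying at the left of the table; leave it alone. Origin under its centre.
- bottle: White bottle, 68 mm across, 162 mm high, standing at the far left of the table; leave it alone. Origin at the centre of its underside.

How it is judged (in metres and radians):
On the way, in this order (a step that is already met when the one before it is completed fails the run):
1. the heel lift, still flat on the table, is pushed by the fingers against the near edge of the board (angle between heel's own z axis and vertical below 0.3 rad and contact force between heel and board above 0.5 N and contact force between heel and the fingers above 0.5 N and x of heel in the frame of board below -0.05 m).
2. it is tipped up (more than 45 degrees) against the edge of the board (angle between heel's own z axis and vertical between 0.8 and 2.3 rad and contact force between heel and board above 0.02 N).
At the end, for the whole second after the job is handed in: The heel lift lies turned over (washers down, within 5 degrees of flat) and at rest on the board, its centre over the board, clear of the table (angle between heel's own z axis and vertical above 3.05 rad and contact force between heel and board above 0.2 N and height (world z) of heel between 0.022 and 0.03 m and x of heel in the frame of board between -0.035 and 0.035 m and y of heel in the frame of board between -0.12 and 0.12 m and linear speed of heel below 0.02 m/s and angular speed of heel below 0.2 rad/s); the robot touches nothing.
It fails at once if the heel lift is lifted: its centre rises more than 52 mm over the table (height (world z) of heel above 0.052 m).
It fails at once if the heel lift is carried: raised in the fingers, clear of the table and not touching the board (contact force between heel and the fingers above 0.5 N and contact force between heel and board below 0.005 N and height (world z) of heel above 0.04 m).
It fails at once if one of the other loose things is moved more than 25 mm (distance of any of tin, burnisher, beeswax, awl, cup, cone, bottle from where it was at the start of the episode above 0.025 m).
It also fails if it takes over 58 s, if anything falls off the work surface, if the arm or the gripper's body presses on something with over 40 N, if the wrist force passes 120 N, or if a joint passes its speed limit or range.

## Working session

There is one attempt and no reset: what is moved stays moved. The work goes in short steps, Python scripts to look and compute and a tool call to move; the robot and the scene stay as the last step left them, time stands still between calls to the robot, and variables do not carry over. Pictures are saved under pics/ and viewed, and the job is handed in when it is done.

Besides the shell and the picture viewer there is one more tool, called after "Call:" as name(argument=value, ...), one argument or row to a line, values as JSON. drive_tool: Moves the arm, as the interface text tells. Its arguments: {"type":"object","properties":{"increments":{"type":"array","items":{"type":"array","items":{"type":"array","items":{"type":"number"}}}},"grip_force":{"type":"number"}},"required":["increments"]}

```bash
ls; mkdir -p pics; python3 - <<'E'
from rig import env
import cv2
print(env.read_state())
for n in ("scene","top"):
    im,d=env.get_image(n); cv2.imwrite(f"pics/{n}0.png",im[:,:,::-1]); c=env.get_calibration(n); print(n,c)
    import numpy as np; np.save(f"pics/{n}0d.npy",d)
print(env.get_calibration("wrist"))
E
```

```text
pics
{'clock': 0.0, 'q': array([-1.31469844,  0.70705454, -0.02762636,  1.4850035 ,  0.02199167,
        0.9509037 , -0.07552182]), 'qvel': array([ 0.00013824, -0.0010605 , -0.00033489, -0.00017808,  0.00079289,
        0.00040839, -0.00097169]), 'joint_efforts': array([ 6.40730959e-04, -8.83217525e+01,  1.23464104e+00, -2.36168253e+01,
        1.68715452e-02,  6.55248208e-03,  1.50668274e-05]), 'position': array([168.65214045, 549.51355461, 303.45410016]), 'ee_rot': array([ 0.10453144,  0.69932993, -0.10527972,  0.69923316]), 'ft_force': array([-0.70651088, -0.06740175, -0.18537397]), 'wrist_torque': array([-0.05258802,  0.06526674, -0.00545774]), 'gripper_width': 85.37806802043761}
scene {'intrinsics': array([[435.30101543,   0.        , 262.90301608],
       [  0.        , 435.30101543, 187.89341042],
       [  0.        ,   0.        ,   1.        ]]), 'k1': 0.05143697268644396, 'eye': array([ 195.58248101, -682.70276861,  479.86000622]), 'attitude': array([ 0.48211988, -0.10649359, -0.18851788,  0.84892906])}
top {'intrinsics': array([[356.52535108,   0.        , 253.50742946],
       [  0.        , 356.52535108, 193.22219943],
       [  0.        ,   0.        ,   1.        ]]), 'k1': 0.03561234379052188, 'eye': array([373.64401159, -16.94137898, 930.90661206]), 'attitude': array([-0.06226624,  0.05523993,  0.71524398, -0.69390022])}
{'intrinsics': array([[264.72113667,   0.        , 253.68951874],
       [  0.        , 264.72113667, 190.07549761],
       [  0.        ,   0.        ,   1.        ]]), 'k1': -0.006266410040304701, 'hand_eye': array([[ 6.92947524e-04,  3.13183437e-01, -9.49692400e-01,
        -6.86456726e+01],
       [ 9.99999710e-01, -5.17828704e-04,  5.58888278e-04,
        -3.37654317e-01],
       [-3.16743433e-04, -9.49692512e-01, -3.13183705e-01,
        -8.04483306e+01],
       [ 0.00000000e+00,  0.00000000e+00,  0.00000000e+00,
         1.00000000e+00]])}
```

View pics/top0.png

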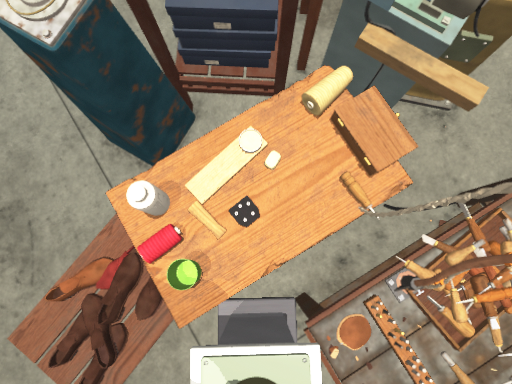

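View pics/scene0.png

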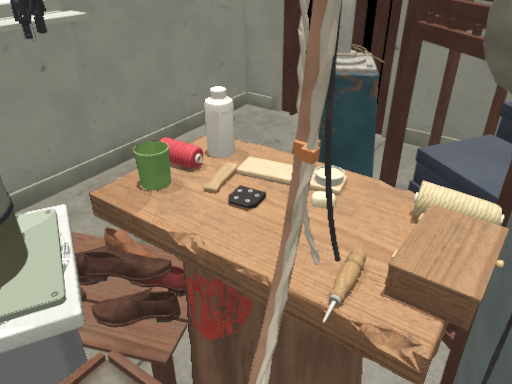

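```bash
cat > h.py <<'E'
from rig import env
import numpy as np, cv2
from scipy.spatial.transform import Rotation as R
def cam(n,st=None):
    c=env.get_calibration(n)
    if n=="wrist":
        T=np.eye(4);T[:3,:3]=R.from_quat(st["ee_rot"]).as_matrix();T[:3,3]=st["position"]
        M=T@np.array(c["hand_eye"]);return c,M[:3,:3],M[:3,3]
    return c,R.from_quat(c["attitude"]).as_matrix(),np.array(c["eye"])
def rays(C,uv):
    c,Rm,e=C;K=c["intrinsics"];k=c["k1"];uv=np.atleast_2d(np.float64(uv))
    p=np.stack([(uv[:,0]-K[0,2])/K[0,0],(uv[:,1]-K[1,2])/K[1,1]],1)
    q=p.copy()
    for _ in range(10): q=p/(1+k*(q**2).sum(1,keepdims=True))
    return np.stack([q[:,0],-q[:,1],-np.ones(len(q))],1)@Rm.T,e
def plane(C,uv,z):
    d,e=rays(C,uv); t=(z-e[2])/d[:,2]; return e+d*t[:,None]
def pix(C,P):
    c,Rm,e=C;K=c["intrinsics"];p=(np.atleast_2d(P)-e)@Rm
    q=np.stack([p[:,0]/-p[:,2],-p[:,1]/-p[:,2]],1);q=q*(1+c["k1"]*(q**2).sum(1,keepdims=True))
    return q*[K[0,0],K[1,1]]+[K[0,2],K[1,2]]
E
python3 - <<'E'
from h import *
C=cam("top")
print(plane(C,[[245,211]],12).round(), plane(C,[[253,132]],14).round())
im=cv2.imread("pics/top0.png");g=im.max(2)
m=np.zeros_like(g);m[185:235,220:270]=(g[185:235,220:270]<75)
n,l,s,ce=cv2.connectedComponentsWithStats(m)
i=1+s[1:,4].argmax();pts=np.argwhere(l==i)[:,::-1]
c=cv2.findContours(np.uint8(l==i),0,2)[0][0]
print(s[i],ce[i]);P=plane(C,c[:,0],12)[:,:2].astype(np.float32);r=cv2.minAreaRect(P);print(r,cv2.boxPoints(r).round())
for nm,uv,z in [("board corners",[[186,183],[197,203],[262,150],[238,132]],14),("burn",[[189,207],[195,204],[226,233],[218,239]],17),("wax",[[272,159]],20),("tin",[[250,138]],19),("cup",[[184,275]],86),("cone",[[160,242]],30),("awl",[[343,172],[378,213]],15)]:
    print(nm,plane(C,uv,z).round()[:,:2].tolist())
x=cv2.resize(im[100:300,120:320],(800,800),interpolation=cv2.INTER_CUBIC)[:600];cv2.imwrite("pics/top0z.png",x)
E
```

```text
[[482.  13.  12.]] [[694. -14.  14.]]
[229 196  30  31 432] [244.7662037  211.78009259]
((479.9646911621094, 13.339160919189453), (61.19442367553711, 60.58290481567383), 37.97392654418945) [[437.  18.]
 [474. -29.]
 [523.   8.]
 [485.  56.]]
board corners [[560.0, 166.0], [507.0, 137.0], [644.0, -36.0], [696.0, 27.0]]
burn [[496.0, 158.0], [504.0, 142.0], [427.0, 63.0], [412.0, 84.0]]
wax [[616.0, -61.0]]
tin [[676.0, -5.0]]
cup [[329.0, 156.0]]
cone [[409.0, 228.0]]
awl [[577.0, -246.0], [466.0, -327.0]]
```

View pics/top0z.png

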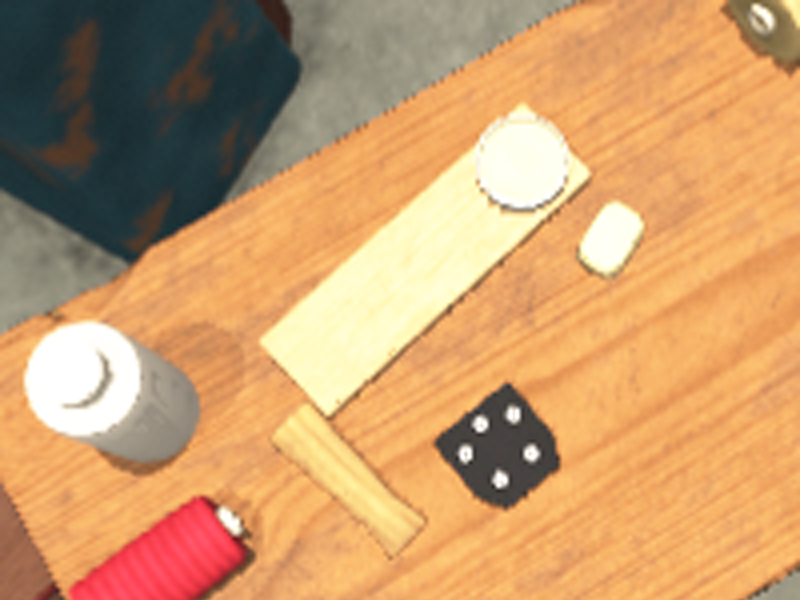

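```bash
python3 - <<'E'
from h import *
s=env.read_state();print(R.from_quat(s["ee_rot"]).as_matrix().round(3))
# board + heel edges in top via lines
im=cv2.imread("pics/top0.png");C=cam("top")
m=cv2.inRange(cv2.cvtColor(im,cv2.COLOR_BGR2HSV),(15,50,200),(35,140,255));
m[:, :180]=0;m[:,272:]=0;m[:125]=0;m[205:]=0
cs=max(cv2.findContours(m,0,2)[0],key=cv2.contourArea);P=plane(C,cs[:,0],14)[:,:2].astype(np.float32)
r=cv2.minAreaRect(P);print(r,cv2.boxPoints(r).round())
d=np.load("pics/top0d.npy")
E
```

```text
[[-0.     0.293  0.956]
 [-0.001  0.956 -0.293]
 [-1.    -0.001  0.   ]]
((603.1712646484375, 67.72382354736328), (71.16615295410156, 258.66302490234375), 41.51439666748047) [[491. 141.]
 [662. -53.]
 [716.  -6.]
 [544. 188.]]
```

Call:
drive_tool(
  increments=[
    [[20,-35,0,6,0],[40,-70,0,12,0],[60,-105,0,18,0.3],[80,-140,0,24,0.6],[100,-175,0,30,1],[120,-210,0,36,1],[140,-245,0,42,1],[160,-280,0,48,1],[180,-315,0,54,1],[200,-350,0,57,1]],
  ],
)

```text
clock: 0.93
position: [365.7, 204.2, 303.5]
ee_rot: [-0.243, 0.664, 0.242, 0.664]
ft_force: [0.8, 0.4, 0.8]
gripper_width: 0.1
```

Call:
drive_tool(
  increments=[
    [[10,-30,0,0,1],[25,-60,0,0,1],[40,-90,-5,0,1],[50,-120,-15,0,1],[60,-150,-25,0,1],[70,-180,-35,0,1],[80,-200,-45,0,1],[85,-205,-50,0,1],[85,-205,-50,0,1],[85,-205,-50,0,1]],
  ],
)

```text
clock: 1.77
position: [450.5, -0.0, 253.5]
ee_rot: [-0.242, 0.664, 0.242, 0.664]
ft_force: [0.1, 0.7, 0.4]
gripper_width: 0.0
```

```bash
python3 - <<'E'
from h import *
s=env.read_state();im,d=env.get_image("wrist");cv2.imwrite("pics/w1.png",im[:,:,::-1]);np.save("pics/w1d.npy",d)
import pickle;pickle.dump(s,open("pics/w1.pkl","wb"));print(s["position"],R.from_quat(s["ee_rot"]).as_matrix().round(3),s["gripper_width"],s["q"].round(2))
E
```

```text
[ 4.50482387e+02 -1.31072180e-02  2.53456883e+02] [[ 0.    -0.644  0.765]
 [-0.     0.765  0.644]
 [-1.    -0.     0.   ]] 0.016178921759645328 [ 0.16  0.63 -0.39  1.98  0.41  0.61  1.77]
```

View pics/w1.png

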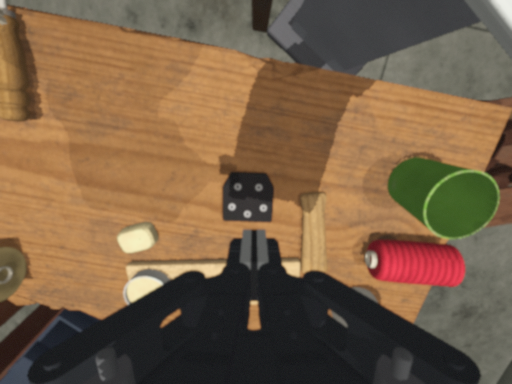

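```bash
python3 - <<'E'
from h import *
im=cv2.imread("pics/w1.png")
cv2.imwrite("pics/w1z.png",cv2.resize(im[155:305,110:340],None,fx=3.4,fy=3.4,interpolation=cv2.INTER_CUBIC))
E
```

```text
(no output)
```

View pics/w1z.png

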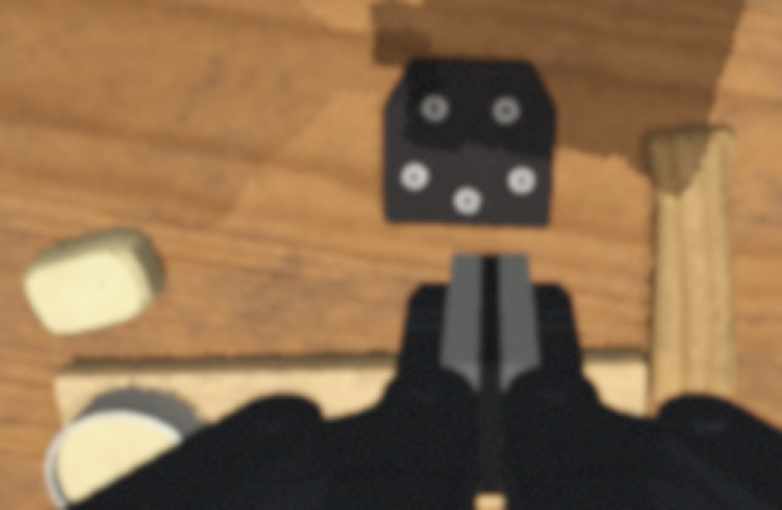

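```bash
python3 - <<'E'
from h import *
import pickle
im=cv2.imread("pics/w1.png");s=pickle.load(open("pics/w1.pkl","rb"));C=cam("wrist",s)
g=cv2.cvtColor(im,cv2.COLOR_BGR2GRAY).astype(float)
pts=[]
for u in list(range(140,222,3))+list(range(284,299,2)):
    col=g[252:272,u];gr=np.diff(col);k=gr.argmax()
    # subpixel
    pts.append((u,252+k+0.5))
pts=np.array(pts);print(pts[:,1])
P=plane(C,pts,14)[:,:2]
vx,vy,x0,y0=cv2.fitLine(P.astype(np.float32),cv2.DIST_HUBER,0,.01,.01).ravel()
if vy<0: vx,vy=-vx,-vy
print("edge dir (board y)",vx,vy,"pt",x0,y0,"yaw",np.arctan2(-vx,vy), np.rad2deg(np.arctan2(-vx,vy)))
ex=np.array([vy,-vx]);ey=np.array([vx,vy])
def z(p):return np.array(p)/3.4+[110,155]-0.35
ends=plane(C,[z((57,374)),z((646,362))],14)[:,:2];print("board ends",ends,(ends-[x0,y0])@ey,"len",np.linalg.norm(ends[0]-ends[1]))
o=ends.mean(0);o=o-ex*((o-[x0,y0])@ex);org=o+35*ex;print("board origin",org)
H=plane(C,[z(p) for p in [(386,219),(549,226),(413,60),(532,63)]],12)[:,:2]
for p in H: print(p.round(1),((p-org)@ex).round(1),((p-org)@ey).round(1))
W=plane(C,[z(p) for p in [(650,135),(733,130),(655,380)]],17)[:,:2]
for p in W: print("burn",p.round(1),((p-org)@ex).round(1),((p-org)@ey).round(1))
np.savez("pics/b.npz",org=org,ex=ex,ey=ey)
t=np.array(s["position"][:2]);print("tcp in board",(t-org)@ex,(t-org)@ey)
m=C[1:];tip=pix(C,[s["position"]+np.array([0,0,-73.])]);print(tip)
print(pix(C,np.r_[(org-35*ex),14]))
E
```

```text
[264.5 264.5 264.5 264.5 264.5 264.5 264.5 264.5 264.5 264.5 264.5 263.5
 263.5 263.5 263.5 263.5 263.5 263.5 263.5 263.5 263.5 263.5 263.5 263.5
 263.5 263.5 263.5 262.5 261.5 261.5 261.5 261.5 261.5 261.5 261.5 261.5]
edge dir (board y) -0.6634031 0.7482622 pt 588.45294 29.895096 yaw 0.7253576 41.559925
board ends [[658.80669562 -50.14310215]
 [503.54566109 125.16926274]] [-106.56245811  127.61781305] len 234.18030260882256
board origin [607.65802674  60.9916676 ]
[522.    8.8] -98.7 17.8
[484.6  57.6] -94.3 79.1
[467.3 -21.9] -160.0 31.2
[440.9  11.2] -157.9 73.4
burn [432.9  60. ] -131.5 115.2
burn [412.3  81.4] -132.6 144.9
burn [506.1 131.8] -29.0 120.3
tcp in board -158.0793507806778 58.623237276254635
[[253.98885462 243.72259408]]
[[212.73560169 263.19052014]]
```

Call:
drive_tool(
  increments=[
    [[-4,-7,-20,1.5,1],[-8,-14,-40,1.5,1],[-13,-21.5,-60,1.5,1],[-13,-21.5,-80,1.5,1],[-13,-21.5,-105,1.5,1],[-13,-21.5,-130,1.5,1],[-13,-21.5,-150,1.5,1],[-13,-21.5,-165,1.5,1],[-13,-21.5,-172,1.5,1],[-13,-21.5,-174,1.5,1]],
  ],
)

```text
clock: 2.65
position: [437.3, -20.0, 79.4]
ee_rot: [-0.252, 0.661, 0.252, 0.661]
ft_force: [1.4, 1.8, 0.6]
gripper_width: 0.1
```

```bash
cat >look.py <<'E'
from h import *
import sys
n=sys.argv[1]; b=np.load("pics/b.npz");s=env.read_state();t=s["position"]
print("t",s["clock"],"pos",t.round(1),"board",((t[:2]-b["org"])@b["ex"]).round(1),((t[:2]-b["org"])@b["ey"]).round(1),"tip z",(t[2]-73).round(1),"F",s["ft_force"].round(1),"z yaw",np.degrees(np.arctan2(*R.from_quat(s["ee_rot"]).as_matrix()[[1,0],2])).round(2))
f=s["ft_force"][:2];print("F board",(f@b["ex"]).round(1),(f@b["ey"]).round(1))
if len(sys.argv)>2:
    o=[]
    for c in sys.argv[2:]:
        im,d=env.get_image(c);im=im[:,:,::-1]
        if c=="wrist": o.append(cv2.resize(im[130:330,120:390],(540,400),interpolation=cv2.INTER_CUBIC))
        else:
            p=pix(cam(c),np.r_[b["org"]-50*b["ex"],20])[0].astype(int);w=50
            o.append(cv2.resize(im[max(0,p[1]-w):p[1]+w,max(0,p[0]-w):p[0]+w],(400,400),interpolation=cv2.INTER_CUBIC))
    cv2.imwrite(f"pics/{n}.png",np.hstack(o)[:, :800] if c!="x" else 0)
E
python3 look.py a1 scene top
```

```text
t 2.65 pos [437.3 -20.   79.4] board -181.2 52.4 tip z 6.4 F [1.4 1.8 0.6] z yaw 41.76
F board 2.2 0.4
```

View pics/a1.png

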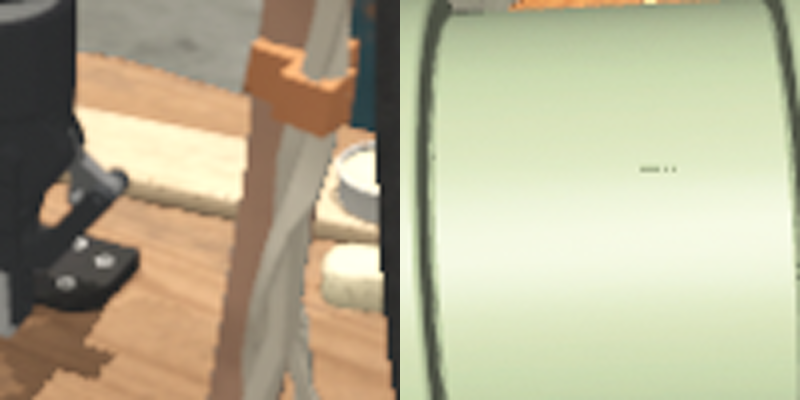

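Call:
drive_tool(
  increments=[
    [[0,0,-1,0,1],[0,0,-2,0,1],[0,0,-3,0,1],[0,0,-4,0,1],[0,0,-5,0,1],[0,0,-5,0,1],[0,0,-5,0,1],[0,0,-5,0,1],[0,0,-5,0,1],[0,0,-5,0,1]],
  ],
)

```text
clock: 3.58
position: [437.5, -20.6, 75.3]
ee_rot: [-0.252, 0.66, 0.252, 0.661]
ft_force: [-0.5, 0.3, 0.5]
gripper_width: -0.2
```

```bash
python3 look.py a2 wrist
```

```text
t 3.5833 pos [437.5 -20.6  75.3] board -181.4 51.8 tip z 2.3 F [-0.5  0.3  0.5] z yaw 41.7
F board -0.1 0.6
```

View pics/a2.png

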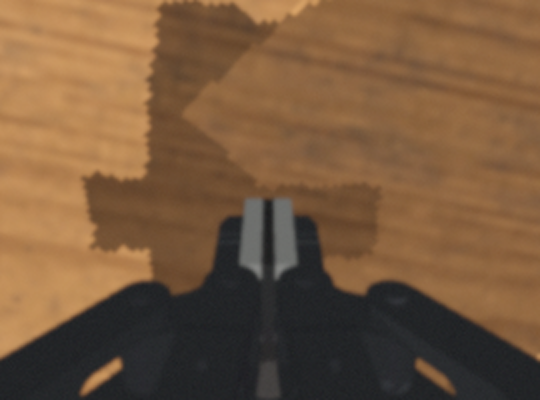

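Call:
drive_tool(
  increments=[
    [[4.5,4,-1.5,0,1],[9,8,-1.5,0,1],[13.5,12,-1.5,0,1],[18,16,-1.5,0,1],[22.5,20,-1.5,0,1],[27,24,-1.5,0,1],[31.5,28,-1.5,0,1],[36,32,-1.5,0,1],[40.5,36,-1.5,0,1],[45,40,-1.5,0,1]],
  ],
)

```text
clock: 4.47
position: [482.9, 19.8, 73.8]
ee_rot: [-0.252, 0.661, 0.252, 0.661]
ft_force: [-0.7, -0.9, 0.5]
gripper_width: 0.2
```

```bash
python3 look.py a3 wrist scene
```

```text
t 4.4667 pos [482.9  19.8  73.8] board -120.6 51.9 tip z 0.8 F [-0.7 -0.9  0.5] z yaw 41.7
F board -1.2 -0.2
```

View pics/a3.png

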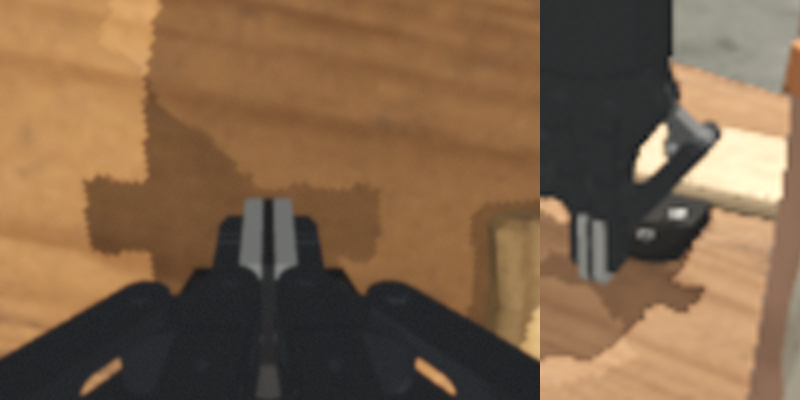

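Call:
drive_tool(
  increments=[
    [[1.5,1.3,0,0,1],[3,2.6,0,0,1],[4.5,4,0,0,1],[6,5.3,0,0,1],[7.5,6.6,0,0,1],[8.2,7.3,0,0,1],[9,8,0,0,1],[9,8,0,0,1],[9,8,0,0,1],[9,8,0,0,1]],
  ],
)

```text
clock: 5.4
position: [491.8, 27.8, 73.8]
ee_rot: [-0.252, 0.661, 0.252, 0.661]
ft_force: [-4.7, -2.4, 2.6]
gripper_width: 0.1
```

```bash
python3 look.py a4 scene
```

```text
t 5.4 pos [491.8  27.8  73.8] board -108.7 52.1 tip z 0.8 F [-4.7 -2.4  2.6] z yaw 41.71
F board -5.1 1.3
```

Call:
drive_tool(
  increments=[
    [[0.4,0.3,0,0,1],[0.8,0.7,0,0,1],[1.1,1,0,0,1],[1.5,1.3,0,0,1],[1.5,1.3,0,0,1],[1.5,1.3,0,0,1],[1.5,1.3,0,0,1],[1.5,1.3,0,0,1],[1.5,1.3,0,0,1],[1.5,1.3,0,0,1]],
  ],
)

```text
clock: 6.28
position: [492.1, 28.0, 73.7]
ee_rot: [-0.252, 0.662, 0.251, 0.66]
ft_force: [-10.0, -6.6, 7.3]
gripper_width: 0.3
```

```bash
python3 look.py a5 scene
```

```text
t 6.2833 pos [492.1  28.   73.7] board -108.4 52.0 tip z 0.7 F [-10.   -6.6   7.3] z yaw 41.67
F board -11.9 1.7
```

View pics/a5.png

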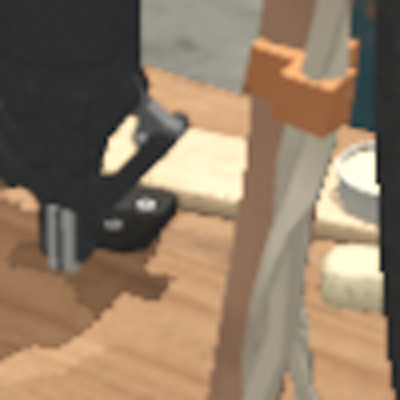

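Call:
drive_tool(
  increments=[
    [[2.2,2,0,0,1],[2.6,2.3,1,0,1],[2.6,2.3,3,0,1],[2.6,2.3,5,0,1],[2.6,2.3,7,0,1],[2.6,2.3,9,0,1],[2.7,2.4,11,0,1],[3,2.7,13,0,1],[3.4,3,15,0,1],[3.7,3.3,17,0,1]],
  ],
)

```text
clock: 7.17
position: [493.8, 29.5, 90.4]
ee_rot: [-0.252, 0.664, 0.25, 0.658]
ft_force: [-13.2, -11.0, 2.5]
gripper_width: -0.1
```

```bash
python3 look.py a6 scene
```

```text
t 7.1667 pos [493.8  29.5  90.4] board -106.1 52.0 tip z 17.4 F [-13.2 -11.    2.5] z yaw 41.59
F board -17.2 0.5
```

View pics/a6.png

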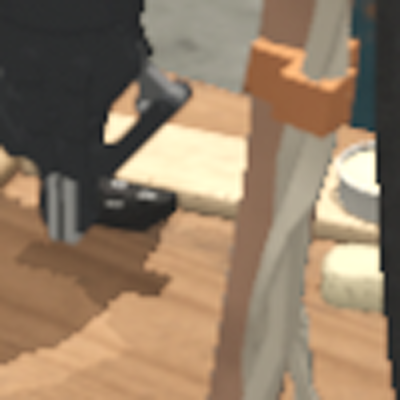

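Call:
drive_tool(
  increments=[
    [[2.5,2.3,2,0,1],[3.1,2.7,4.5,0,1],[3.6,3.2,7,0,1],[4.3,3.8,9.5,0,1],[5.1,4.5,12,0,1],[6,5.3,14.5,0,1],[7,6.2,17,0,1],[8.2,7.3,19.5,0,1],[9.6,8.5,22,0,1],[10.8,9.5,24,0,1]],
  ],
)

```text
clock: 8.05
position: [503.3, 37.7, 114.8]
ee_rot: [-0.252, 0.666, 0.249, 0.656]
ft_force: [-12.7, -9.1, 12.3]
gripper_width: -0.4
```

```bash
python3 look.py a7 scene
```

```text
t 8.05 pos [503.3  37.7 114.8] board -93.6 51.8 tip z 41.8 F [-12.7  -9.1  12.3] z yaw 41.54
F board -15.5 1.6
```

View pics/a7.png

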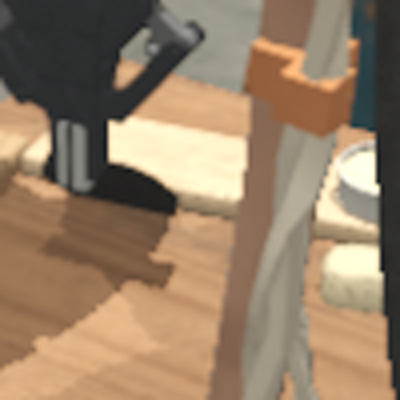

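Call:
drive_tool(
  increments=[
    [[3,2.7,1.5,0,1],[4.5,4,3,0,1],[6,5.3,4.2,0,1],[7.5,6.6,5.2,0,1],[9,8,6,0,1],[10.5,9.3,6.5,0,1],[12,10.6,6.5,0,1],[13.5,11.9,6.5,0,1],[15,13.3,6.5,0,1],[16.5,14.6,6.5,0,1]],
  ],
)

```text
clock: 8.93
position: [520.2, 52.7, 121.5]
ee_rot: [-0.252, 0.666, 0.249, 0.657]
ft_force: [0.9, -0.3, 0.0]
gripper_width: 0.1
```

```bash
python3 look.py a8 scene
```

```text
t 8.9333 pos [520.2  52.7 121.5] board -71.0 51.8 tip z 48.5 F [ 0.9 -0.3  0. ] z yaw 41.55
F board 0.5 -0.8
```

View pics/a8.png

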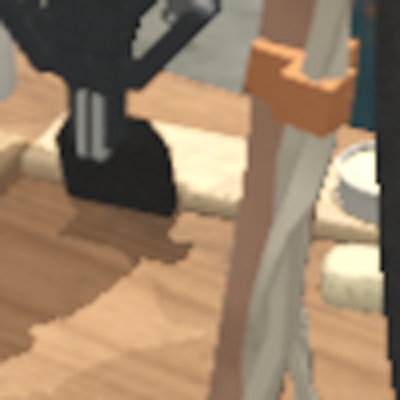

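Call:
drive_tool(
  increments=[
    [[1.5,1.3,0,0,1],[3,2.7,-1,0,1],[4.5,4,-2,0,1],[6,5.3,-3,0,1],[7.5,6.6,-4,0,1],[9,8,-5,0,1],[10.5,9.3,-6,0,1],[12,10.6,-6,0,1],[13.5,11.9,-6,0,1],[15,13.3,-6,0,1]],
  ],
)

```text
clock: 9.82
position: [535.6, 66.3, 115.6]
ee_rot: [-0.252, 0.666, 0.249, 0.657]
ft_force: [-0.8, -0.2, 0.6]
gripper_width: 0.1
```

```bash
python3 look.py a9 scene
```

```text
t 9.8167 pos [535.6  66.3 115.6] board -50.4 51.8 tip z 42.6 F [-0.8 -0.2  0.6] z yaw 41.55
F board -0.7 0.3
```

View pics/a9.png

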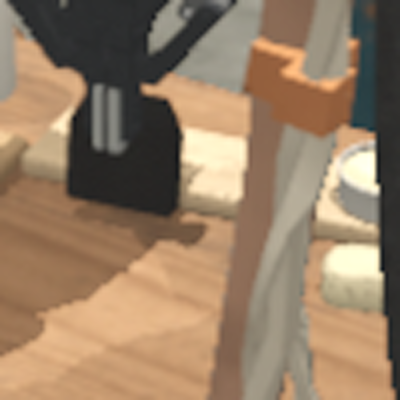

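Call:
drive_tool(
  increments=[
    [[1.5,1.3,-0.5,0,1],[3,2.7,-1,0,1],[4.5,4,-2,0,1],[6,5.3,-3,0,1],[7.5,6.6,-4,0,1],[9,8,-5,0,1],[10.5,9.3,-6,0,1],[12,10.6,-6,0,1],[13.5,11.9,-6,0,1],[15,13.3,-6,0,1]],
  ],
)

```text
clock: 10.7
position: [551.0, 80.1, 109.6]
ee_rot: [-0.252, 0.665, 0.249, 0.657]
ft_force: [0.6, 0.4, 0.1]
gripper_width: -0.2
```

```bash
python3 look.py b1 scene
```

```text
t 10.7 pos [551.   80.1 109.6] board -29.8 51.9 tip z 36.6 F [0.6 0.4 0.1] z yaw 41.56
F board 0.7 -0.1
```

View pics/b1.png

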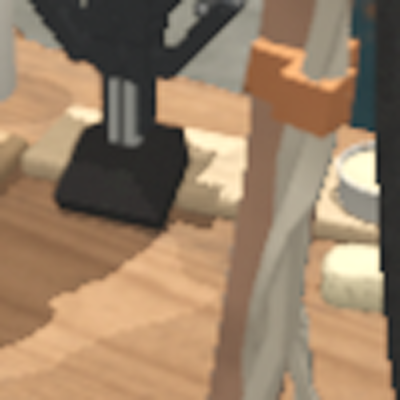

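Call:
drive_tool(
  increments=[
    [[0,0,8,0,1],[0,0,20,0,1],[-8,-7,30,0,1],[-23,-20,35,0,1],[-38,-34,40,0,1],[-53,-47,40,0,1],[-68,-60,40,0,1],[-80,-71,40,0,1],[-84,-74,40,0,1],[-84,-74,40,0,1]],
  ],
)

```text
clock: 11.58
position: [467.0, 5.8, 150.5]
ee_rot: [-0.252, 0.665, 0.249, 0.657]
ft_force: [0.3, 0.0, 0.4]
gripper_width: -0.0
```

```bash
python3 look.py b2 wrist scene; python3 look.py b2t top
```

```text
t 11.5833 pos [467.    5.8 150.5] board -141.9 52.0 tip z 77.5 F [0.3 0.  0.4] z yaw 41.53
F board 0.2 -0.2
t 11.6833 pos [468.    7.  150.1] board -140.4 52.2 tip z 77.1 F [ 0.9 -0.4  0.6] z yaw 41.59
F board 0.4 -0.9
```

View pics/b2.png

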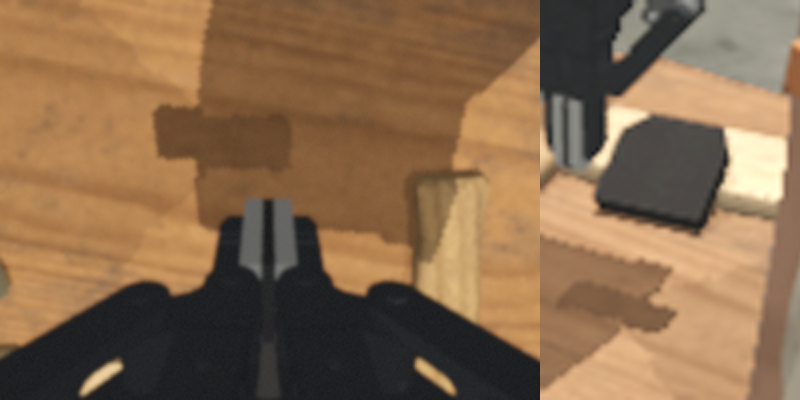

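View pics/b2t.png

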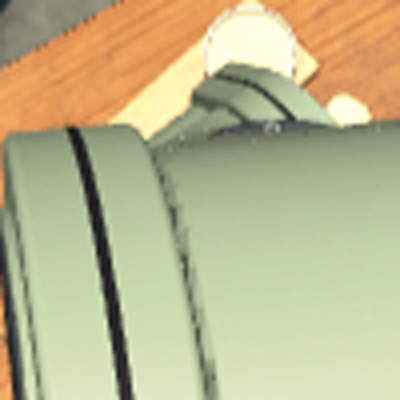

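```bash
cat >fit.py <<'E'
from h import *
b=np.load("pics/b.npz")
im,d=env.get_image("scene");C=cam("scene");g=im.max(2)
p=pix(C,np.r_[b["org"]-35*b["ex"]+50*b["ey"],20])[0].astype(int);print(p)
m=np.zeros(g.shape,np.uint8);y,x=p[1],p[0];w=30;m[y-w:y+w,x-w:x+w]=(g[y-w:y+w,x-w:x+w]<62)
v,u=np.nonzero(m&(d>0));r,e=rays(C,np.stack([u,v],1))
P=e+r*d[v,u][:,None]
q=np.stack([(P[:,:2]-b["org"])@b["ex"],(P[:,:2]-b["org"])@b["ey"],P[:,2]],1)
k=(abs(q[:,0]+40)<70)&(q[:,2]>2)&(q[:,2]<60)&(q[:,1]>-20)&(q[:,1]<115);q=q[k]
for lo in range(-90,40,8):
    s=q[(q[:,0]>=lo)&(q[:,0]<lo+8)]
    if len(s)>4: print(lo+4,len(s),np.median(s[:,2]).round(1),s[:,1].min().round(),s[:,1].max().round())
E
python3 fit.py
```

```text
[262 172]
-62 56 7.7 21.0 79.0
-54 8 8.7 21.0 22.0
-46 6 15.0 20.0 22.0
-30 5 25.4 20.0 22.0
```

```bash
sed -i 's/<62/<95/' fit.py; python3 fit.py
```

```text
[262 172]
-62 144 12.4 21.0 80.0
-54 113 17.4 20.0 83.0
-46 101 22.8 20.0 81.0
-38 102 27.0 20.0 81.0
-30 99 31.5 20.0 80.0
-22 84 36.1 20.0 81.0
-14 30 38.2 26.0 72.0
```

Call:
drive_tool(
  increments=[
    [[5,4.5,-15,0,1],[10,9,-30,0,1],[15,13,-45,0,1],[20,18,-58,0,1],[25,22,-66,0,1],[28,25,-71,0,1],[30,26.5,-73.5,0,1],[30,26.5,-74.5,0,1],[30,26.5,-75,0,1],[30,26.5,-75,0,1]],
  ],
)

```text
clock: 12.67
position: [497.7, 33.2, 75.1]
ee_rot: [-0.252, 0.665, 0.25, 0.657]
ft_force: [0.2, 0.6, -0.2]
gripper_width: 0.4
```

```bash
python3 look.py b3
```

```text
t 12.6667 pos [497.7  33.2  75.1] board -100.7 52.2 tip z 2.1 F [ 0.2  0.6 -0.2] z yaw 41.59
F board 0.6 0.3
```

Call:
drive_tool(
  increments=[
    [[3.7,3.3,0,0,1],[7.5,6.6,0,0,1],[11.2,10,0,0,1],[15,13.3,0,0,1],[17.2,15.2,0.5,0,1],[19.4,17.2,1.5,0,1],[21.7,19.2,3,0,1],[24,21.2,5,0,1],[26,23,7,0,1],[28,24.8,9,0,1]],
  ],
)

```text
clock: 13.5
position: [525.8, 58.0, 84.4]
ee_rot: [-0.252, 0.665, 0.25, 0.657]
ft_force: [-1.5, -1.0, -0.6]
gripper_width: -0.1
```

```bash
python3 look.py b4 scene; python3 fit.py
```

```text
t 13.5 pos [525.8  58.   84.4] board -63.2 52.1 tip z 11.4 F [-1.5 -1.  -0.6] z yaw 41.58
F board -1.8 0.2
[262 172]
-78 21 57.3 38.0 61.0
-70 94 42.8 28.0 72.0
-62 16 38.0 39.0 41.0
-54 51 19.9 22.0 81.0
-46 53 22.5 21.0 81.0
-38 56 26.3 20.0 83.0
-30 45 30.4 20.0 49.0
-22 35 33.5 20.0 42.0
-14 30 37.2 21.0 38.0
-6 18 41.2 25.0 57.0
```

View pics/b4.png

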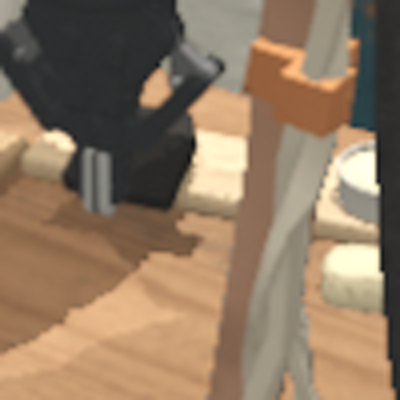

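Call:
drive_tool(
  increments=[
    [[1.5,1.3,1.5,0,1],[3,2.7,3,0,1],[4.5,4,4.5,0,1],[6,5.3,5.5,0,1],[7.5,6.6,6,0,1],[9,8,6,0,1],[10.5,9.3,6,0,1],[12,10.6,6,0,1],[13.5,11.9,6,0,1],[15,13.3,6,0,1]],
  ],
)

```text
clock: 14.43
position: [541.1, 71.6, 90.4]
ee_rot: [-0.252, 0.665, 0.25, 0.657]
ft_force: [-1.3, 0.5, 1.0]
gripper_width: 0.0
```

```bash
python3 look.py b5 scene; python3 fit.py
```

```text
t 14.4333 pos [541.1  71.6  90.4] board -42.7 52.1 tip z 17.4 F [-1.3  0.5  1. ] z yaw 41.59
F board -0.6 1.2
[262 172]
-54 50 43.6 38.0 66.0
-46 49 42.5 39.0 67.0
-38 24 34.8 24.0 79.0
-30 70 23.9 21.0 80.0
-22 25 28.3 20.0 45.0
-14 26 28.1 20.0 47.0
-6 28 27.8 20.0 51.0
2 38 27.9 20.0 55.0
10 23 28.5 21.0 56.0
18 5 27.7 22.0 51.0
```

View pics/b5.png

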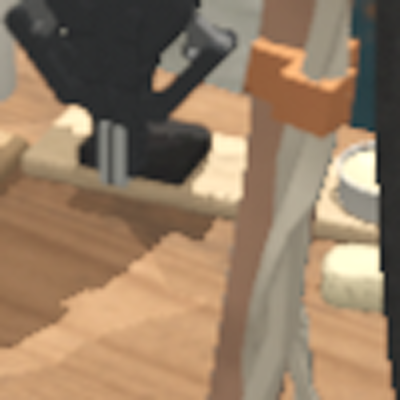

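Call:
drive_tool(
  increments=[
    [[-4,-3.5,0,0,1],[-12,-10.5,2,0,1],[-24,-21,15,0,1],[-40,-35,40,0,1],[-55,-49,70,0,1],[-70,-62,100,0,1],[-80,-71,130,0,1],[-90,-80,150,0,1],[-95,-85,160,0,1],[-95,-85,160,0,1]],
  ],
)

```text
clock: 15.37
position: [445.8, -14.4, 252.0]
ee_rot: [-0.252, 0.664, 0.249, 0.658]
ft_force: [0.8, -0.1, -1.5]
gripper_width: 0.2
```

```bash
python3 look.py c1 scene wrist; python3 fit.py
```

```text
t 15.3667 pos [445.8 -14.4 252. ] board -171.1 51.0 tip z 179.0 F [ 0.8 -0.1 -1.5] z yaw 41.51
F board 0.5 -0.6
[262 172]
-38 13 24.9 31.0 71.0
-30 139 24.2 20.0 81.0
-22 54 28.3 20.0 78.0
-14 46 28.2 20.0 76.0
-6 47 28.1 21.0 78.0
2 49 27.8 20.0 77.0
10 44 28.0 20.0 77.0
18 12 27.8 32.0 72.0
```

View pics/c1.png

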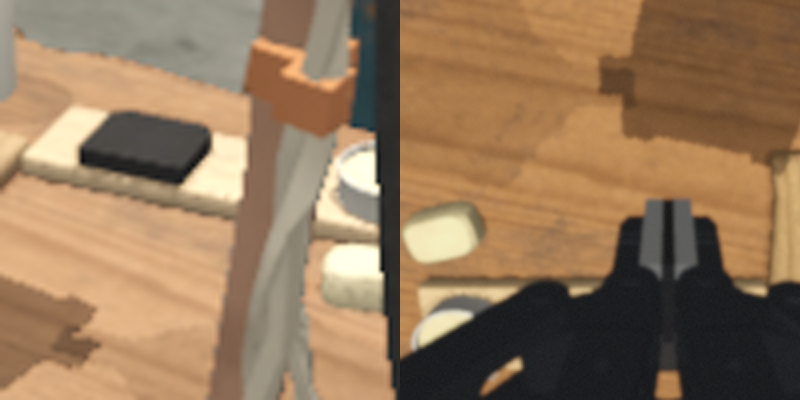

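```bash
python3 -c "
from rig import env
print(env.job_done())"
```

```text
the job is handed in; nothing more can be done
None
```

The heel lift is turned over and lies flat on the board. I handed the job in at about 15.5 s; the hand-in gives no verdict.

**What I did:** With closed fingertips I pushed the lift flat against the board's near edge, at about 12 N. I kept pushing while sweeping up under its back end, so it tipped over the edge. It first came to rest leaning at about 30° on the board's corner, so I backed off. I then pushed low on its straight edge, up and onto the board.

**Last checks, from the scene camera's depth, with the arm about 18 cm above the table and touching nothing:**
- **Flatness:** the bare face is up and level within about 1°.
- **Height:** it read about 28 mm against the 26 mm expected, which is within the roughly 2 mm calibration error.
- **Position:** the lift's centre is near x = 0, y = 50 mm in the board frame, clear of the tin.
- **Other objects:** the tin, beeswax and burnisher looked unmoved in the last pictures. I did not re-measure them, and I did not check the awl, cup, spool or bottle after the start.

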